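# Set the drag marker of the stretching gauge, gently

### The job

Before the next frame is stretched, set the pull gauge on the table: hook its upright tab from behind, draw the sprung slide out until the brass drag marker it pushes along has its pointer between the two prongs of the index, and ease the slide all the way back home, leaving the marker there. The gauge is delicate: never load any part of it with more than 15 newtons (so do not pinch the tab), never let the slide snap back, and do not touch the marker yourself. Leave the brush jar, bottle, cap and phone where they are.

Things in the scene. Friction and masses are not known exactly. Their poses are not given: they have to be found in the camera images.
- gauge: Pull gauge, fixed: pale wooden board 340 (x) x 140 (y) x 12 mm; origin at table height, board spans x -170..170, y -80..60 mm. The slide pulls out to the gauge's -x. Marker channel along x at y = -35, x -161..20 mm, between walls 24 mm above the table; scale lines each 10 mm beside it.
- barrel (a point): Front end, on the axis, of the aluminium spring barrel of the gauge: at gauge x = 71, y = 15, z = 32 mm. The barrel is 46 mm in diameter and runs 89 mm from here along gauge +x.
- slide (a joint): Steel slide: 0 = home (sprung in), grows in metres as its tab is pulled to the gauge's -x; hard stop at 0.120. A spring draws it home with 2.1 N at home plus 60 N per metre of pull (7.5 N at 0.09); let go, it snaps back. A rod 8 mm in diameter (gauge y = 15 mm, top 30 mm above the table) joins the tab to the barrel.
- tab (a point): Where fingers hook: middle of the top edge of the rear face (towards the barrel, gauge +x) of the slide's upright steel tab, 78 mm above the table, gauge x = -16 mm less the slide's value, y = 15. The tab is 44 mm wide (y), 8 thick (x), 18 to 78 mm above the table. Behind it at home 87 mm are free up to the barrel but for the rod. Axes as the gauge's.
- foot (a point): Centre of the front (-x) face of the slide's pusher foot in the channel: gauge x = -26 mm less the slide's value, y = -35, 25 mm above the table. It hangs from an arm (up to 34 mm above the table) on the -y side of the tab and touches the marker when the marker's origin is 12 mm ahead (-x) of it.
- marker: Loose brass drag marker (35 to 70 g) in the channel: block 24 (x) x 20 (y) x 18 mm with a 3 mm thin pointer fin across its middle, 30 mm high in all, tip 15.5 mm to -y. Origin under its centre (pointer at x = 0), axes as the gauge's. Starts 2 to 14 mm ahead of the foot, which only pushes it to gauge -x; it stays by friction where it is left.
- index: Dark steel index fixed on the board on the -y side of the channel: two upright prongs 5 mm thick (x), 24 deep (y), 26 high, with a 15 mm gap between, joined by a low bar. Origin underneath, midway between the prongs; axes as the gauge's. Its place along the gauge differs each time. The pointer passes 3 mm clear of the prongs.
- brush_jar: Bystander, loose: glass jar 76 mm diameter, 98 mm high, with brushes standing in it to 235 mm. Origin under its centre.
- dye_bottle: Bystander, loose: white bottle with black cap, 48 mm diameter, 120 mm high. Origin under its centre.
- jar_cap: Bystander, loose: black jar cap lying flat, 64 mm diameter, 16 mm high. Origin under its centre.
- phone: Bystander, loose: phone lying flat, 150 (x) x 74 (y) x 9 mm. Origin under its centre.
There are look-alikes about, which are no part of the job. Several things have the shape of the marker; the one meant has the colours described above.

How it is judged:
On the way:
1. the slide is out and has pushed the marker's pointer between the prongs (x of marker in the frame of index between -0.006 and 0.006 m and value of joint slide above 0.025 m), for 0.1 s.
At the end, for the whole second after the job is handed in: The marker stands upright and at rest in its channel with its pointer within 6 mm of the middle of the index's gap (between the prongs), and the slide is back home (within 5 mm) (x of marker in the frame of index between -0.006 and 0.006 m and value of joint slide below 0.005 m and linear speed of marker below 0.01 m/s and angle between marker's own z axis and vertical below 0.15 rad and z of marker in the frame of gauge below 0.016 m); the robot touches nothing.
It fails at once if the robot loads the gauge (tab, slide, barrel, board) with more than 15 N (contact force between any of the fingers, the arm and gauge above 15 N).
It fails at once if the slide snaps back (returns faster than 0.4 m/s) (velocity of joint slide below -0.4 m/s).
It fails at once if the robot touches the marker (contact force between any of the fingers, the arm and marker above 0.3 N).
It fails at once if the robot strikes the index (more than 15 N) (contact force between any of the fingers, the arm and index above 15 N).
It fails at once if a bystander is shifted by more than 20 mm or tipped (distance of any of brush_jar, dye_bottle, jar_cap, phone from where it was at the start of the episode above 0.02 m or angle between any of brush_jar, dye_bottle, jar_cap, phone's own z axis and vertical above 0.3 rad).
It also fails if it takes over 40 s, if anything falls off the work surface, if the arm or the gripper's body presses on something with over 40 N, if the wrist force passes 120 N, or if a joint passes its speed limit or range.

### The arm

A 6-joint arm with a two-finger parallel gripper is mounted at the origin on the work surface. World frame = base frame: x ahead of the robot, y to its left, z up, the work surface at z = 0. Lengths are in m, angles in rad, forces in N, time in s.
With the tool pointing down it reaches from about 0.225 to 0.725 m from the base axis. Payload 3.1 kg.
Tool frame: the origin (TCP) lies at the very end of the fingers, on their centre line; the grasp point (between the pads) lies 19 mm behind it; z points along the fingers, y is the line along which they close (so a half turn about z gives the same grasp; the last joint's range is limited). The gripper opens to 85 mm and grips with 20 to 120 N. Pads are 22 mm wide; open, the fingers measure 114 mm over their backs; the gripper's body (76 mm by 85 mm) begins 54 mm behind the grasp point. The pads swing forward as they close: fully open they stand 13 mm farther back than shut.
Start: joints at [1.193, 0.048, 0.099, 1.622, 0, 1.443], TCP at [0.13, 0.509, 0.231] pointing down, gripper open.
Joint ranges: [-2.91, 2.91], [-0.99, 1.94], [-1.21, 1.42], [-2.12, 2.29], [-1.49, 1.47], [-3.14, 3.14]. Speed limits (rad/s): [2.79, 2.79, 3.14, 3.14, 3.14, 3.14].

### API

Orientations are given as a rotation vector (axis times angle).
In Python, from plant import arm gives the robot as it stands.
- The arm moves only by the tool jog_arm, never from a script. Its argument "rows" is a list of rows, each an object with "claw": the opening, from -1 (shut) to 1 (fully open); "dp": the shift along the tool's x, y, z in m, a list of three; "twist": the turn about the tool's z in degrees. In form: [{"claw": claw, "dp": [x, y, z], "twist": twist}, ...]. A call has 1 to 5 rows; each row is the pose to reach, as a shift and turn from the pose commanded when the call began, along the tool's axes at that moment; what a row does not reach only later rows make up. A row lasts 1/10 s, in which the tool goes at most 50 mm and 8.59 degrees, less where a joint would pass 70% of its speed; a pose out of reach is approached as far as the arm can. A call with a gripper value outside its range is refused whole. The fingers move at their own pace and stop on an object; "grip_force" is the grip in N (left out, the last holds). Time passes only in rows, so rows that repeat a pose let the fingers close. It gives the time, the measured TCP pose, the force, the opening and the grip force at its end, in the units of the state.
- arm.sense(): the state, without advancing time (a new reading comes with each control period).
- arm.capture(name): name is "side" or "top" or "wrist"; returns a dict with "img" (384x512x3 uint8, blue, green, red), "z_map" (384x512 float32, m along the optical axis (not along the pixel's ray), 0 where there is no reading), "mtx" (3x3 intrinsics, pixels), "dist" ([k1, k2, p1, p2, k3] as OpenCV has them; the pictures are not rectified), "world_from_camera" (4x4, takes a point from camera to world coordinates); the wrist camera has in their place "T_tool_cam" (4x4, takes a point from camera to tool coordinates, whose origin is the TCP and whose axes are the flange's). Camera axes: x right, y up, looking along -z (the intrinsics and any distortion apply to the point x, -y, -z); pixel columns grow to the right and rows downward; lengths in m; the calibration is good to about 2 mm. A picture is of the moment at which its call begins: read the wrist's pose just before it.
- arm.hand_in(): hands the job in; it is judged then, once.
The state is a dict: "time_s": time; "q": joint angles; "joint_velocities": joint speeds; "joint_torque": joint torques, N m; "position": TCP position; "tool_rot": TCP orientation; "force": force on the tool from outside, world axes, zero at the start; "wrist_torque": the same for the moment, N m; "grip_width": finger opening in m; "gripper_force": force on a finger pad.
Only numpy, scipy, OpenCV 4.12 (cv2) and the standard library are available. Lean on these libraries where they do the work, as an engineer would, in place of code of your own. Each camera call takes 0.05 s, during which the arm holds its last target. There are 200 camera calls.

## Working session

There is one attempt and no reset: what is moved stays moved. The work goes in short steps, Python scripts to look and compute and a tool call to move; the robot and the scene stay as the last step left them, time stands still between calls to the robot, and variables do not carry over. Pictures are saved under pics/ and viewed, at most 10 in all, crops included, and the job is handed in when it is done.

Besides the shell and the picture viewer there is one more tool, called after "Emit:" in YAML: its name, and indented under it one key for each argument. jog_arm: Moves the arm, as the interface text tells. Its arguments: {"type":"object","properties":{"rows":{"type":"array","items":{"type":"object","properties":{"claw":{"type":"number"},"dp":{"type":"array","items":{"type":"number"}},"twist":{"type":"number"}}}},"grip_force":{"type":"number"}},"required":["rows"]}

```bash
mkdir -p pics; ls
cat > h.py <<'E'
import numpy as np, cv2, pickle
from plant import arm
def grab(n):
    s=arm.sense(); c=arm.capture(n); c['s']=s
    if 'world_from_camera' not in c:
        T=np.eye(4); T[:3,:3]=cv2.Rodrigues(np.array(s['tool_rot'],float))[0]; T[:3,3]=s['position']
        c['world_from_camera']=T@np.array(c['T_tool_cam'])
    return c
def ray(c,uv):
    p=cv2.undistortPoints(np.array(uv,float).reshape(-1,1,2),np.array(c['mtx']),np.array(c['dist'])).reshape(-1,2)
    d=np.c_[p[:,0],-p[:,1],-np.ones(len(p))]
    T=np.array(c['world_from_camera']); return T[:3,3],d@T[:3,:3].T
def at_z(c,uv,z):
    o,d=ray(c,uv); return o+d*((z-o[2])/d[:,2])[:,None]
def depth_pt(c,uv):
    o,d=ray(c,uv); uv=np.array(uv,int).reshape(-1,2); return o+d*c['z_map'][uv[:,1],uv[:,0]][:,None]
def proj(c,P):
    T=np.linalg.inv(c['world_from_camera']); P=np.array(P,float).reshape(-1,3)@T[:3,:3].T+T[:3,3]
    return cv2.projectPoints(P*[1,-1,-1],np.zeros(3),np.zeros(3),np.array(c['mtx']),np.array(c['dist']))[0].reshape(-1,2)
E
python3 - <<'E'
from h import *
for n in('side','top','wrist'):
    c=grab(n); pickle.dump(c,open(n+'0.pkl','wb'))
    print(n,np.round(c['world_from_camera'],3).tolist(),np.round(c['mtx'],1).tolist())
    if n!='wrist': cv2.imwrite(f'pics/{n}0.png',cv2.resize(c['img'],(800,600)))
print(arm.sense())
E
```

```text
pics
side [[-0.961, 0.153, -0.228, 0.373], [-0.274, -0.602, 0.75, 0.677], [-0.023, 0.784, 0.62, 0.62], [0.0, 0.0, 0.0, 1.0]] [[425.1, 0.0, 254.4], [0.0, 425.1, 190.5], [0.0, 0.0, 1.0]]
top [[-0.027, 0.99, -0.135, 0.405], [-1.0, -0.026, 0.005, 0.02], [0.001, 0.135, 0.991, 1.093], [0.0, 0.0, 0.0, 1.0]] [[432.2, 0.0, 254.1], [0.0, 432.2, 187.8], [0.0, 0.0, 1.0]]
wrist [[0.247, -0.933, -0.263, 0.062], [0.969, 0.237, 0.069, 0.525], [-0.002, -0.272, 0.962, 0.372], [0.0, 0.0, 0.0, 1.0]] [[265.7, 0.0, 255.3], [0.0, 265.7, 185.8], [0.0, 0.0, 1.0]]
{'time_s': 0.15, 'q': array([ 1.19317921e+00,  4.85645160e-02,  9.79183415e-02,  1.62198503e+00,
       -9.44538338e-06,  1.44297765e+00]), 'joint_velocities': array([-0.00097541, -0.00126922,  0.00409894, -0.00099685,  0.00030717,
       -0.00084803]), 'joint_torque': array([ 1.62553162e-03, -3.39258385e+01,  3.20424199e+01,  1.53614633e-02,
       -1.33482013e-04,  2.16714523e-05]), 'position': array([0.1296296 , 0.50824618, 0.23037469]), 'tool_rot': array([-3.91306915e-01, -3.11667299e+00,  2.79397789e-03]), 'force': array([ 0.28783924, -0.1422078 , -0.1283781 ]), 'wrist_torque': array([0.03861422, 0.05485523, 0.0443992 ]), 'gripper_force': 0.0, 'grip_width': 0.08542535321229035}
```

View pics/top0.png

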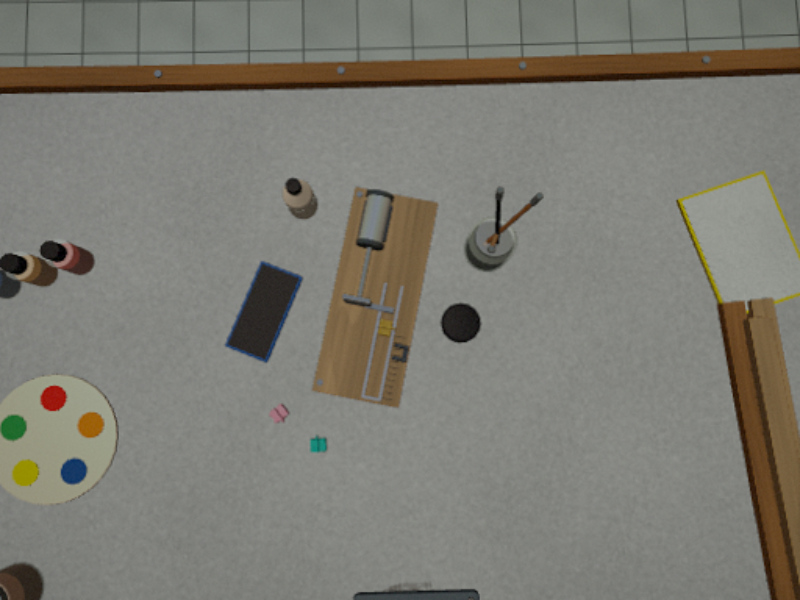

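View pics/side0.png

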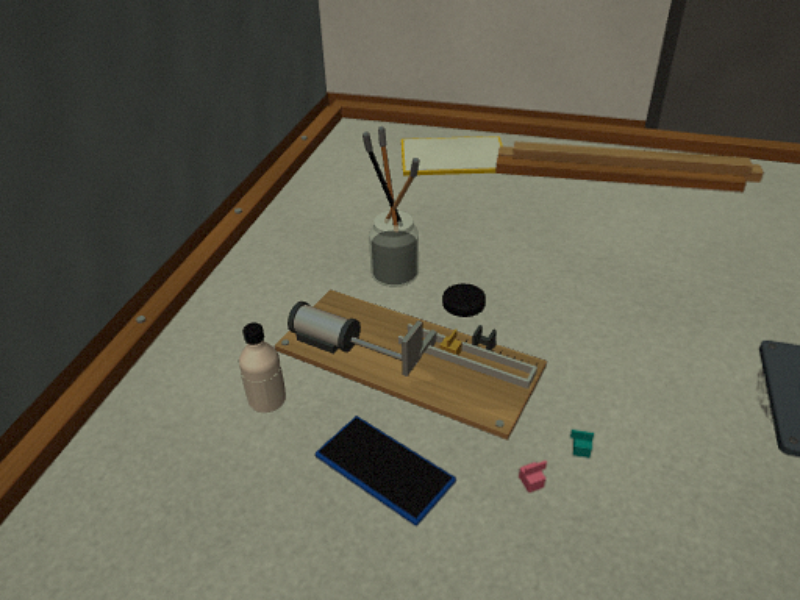

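Top view: the gauge board has its corners at about (357,187), (437,204), (399,407) and (313,391), with the slide pulling out toward the robot. Marker-shaped things are brass (385,327) in the channel, pink (280,412) and teal (319,444). The brass one fits because it is the right colour and sits in the channel; I'll confirm that in a crop.

Run:
```python
from h import *
t=pickle.load(open('top0.pkl','rb'));s=pickle.load(open('side0.pkl','rb'))
cv2.imwrite('pics/tc.png',cv2.resize(t['img'][175:265,190:290],None,fx=6,fy=6,interpolation=cv2.INTER_CUBIC))
cv2.imwrite('pics/sc.png',cv2.resize(s['img'][180:285,170:355],None,fx=4.3,fy=4.3,interpolation=cv2.INTER_CUBIC))
g=np.array([[357,187],[437,204],[399,407],[313,391]])*.64
M=np.array([[170,60],[170,-80],[-170,-80],[-170,60]])/1e3
W=at_z(t,g,.012)[:,:2]; print(W.round(4).tolist())
A=cv2.estimateAffinePartial2D(M,W)[0]; print(A, np.hypot(*A[:,0]), np.degrees(np.arctan2(A[1,0],A[0,0])))
s_g=np.array([[331,291],[546,362],[509,435],[277,347]])*.64
print(at_z(s,s_g,.012).round(4).tolist())
```

```text
[[0.7308, 0.0761], [0.6986, -0.0548], [0.3711, 0.0165], [0.3998, 0.1519]]Traceback (most recent call last):
  File "<stdin>", line 8, in <module>
cv2.error: OpenCV(4.12.0) /io/opencv/modules/calib3d/src/ptsetreg.cpp:1108: error: (-215:Assertion failed) count >= 0 && to.checkVector(2) == count in function 'estimateAffinePartial2D'
```

View pics/tc.png

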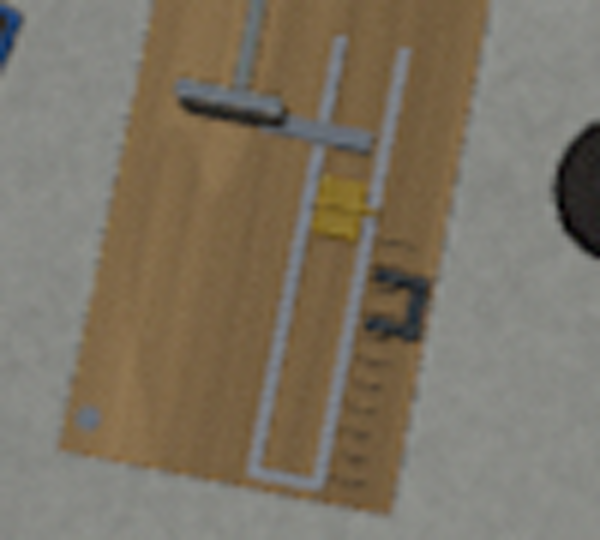

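View pics/sc.png

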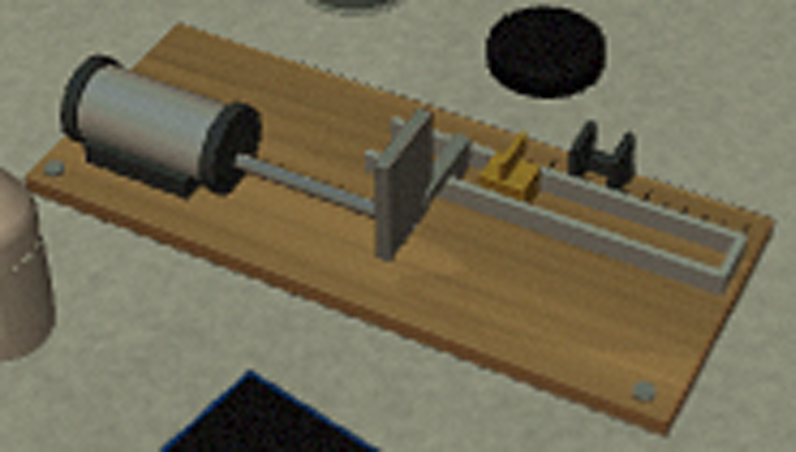

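The crop confirms it: the brass marker with its fin is at tc (342,208) in the channel. The index prongs are at tc (388,272) and (381,325). In the side crop the fin tip is at (522,137) and the prong tops are at (590,124) and (628,137). Next I'll fit the gauge pose.

```bash
cat > fit.py <<'E'
from h import *
from scipy.optimize import least_squares
t=pickle.load(open('top0.pkl','rb'));s=pickle.load(open('side0.pkl','rb'))
T=lambda u,v:((u+.5)/6-.5+190,(v+.5)/6-.5+175)
S=lambda u,v:((u+.5)/4.3-.5+170,(v+.5)/4.3-.5+180)
F=lambda u,v:((u+.5)*.64-.5,(v+.5)*.64-.5)
top=[((170,60,12),F(357,187)),((170,-80,12),F(437,204)),((-170,-80,12),T(392,514)),((-170,60,12),T(60,450)),((-16,37,78),T(180,82)),((-16,-7,78),T(284,98)),((-163,-23,24),T(252,475)),((-163,-47,24),T(322,487))]
sid=[((170,60,12),S(28,182)),((170,-80,12),S(180,25)),((-170,-80,12),S(774,222)),((-170,60,12),S(667,432)),((-24,37,78),S(390,168)),((-24,-7,78),S(433,112))]
def g2w(p,M):
    x,y,a=p; M=np.array(M,float)/1e3; c,n=np.cos(a),np.sin(a)
    return np.c_[x+c*M[:,0]-n*M[:,1],y+n*M[:,0]+c*M[:,1],M[:,2]]
def w2g(p,W):
    x,y,a=p; c,n=np.cos(a),np.sin(a); d=np.array(W).reshape(-1,3)-[x,y,0]
    return 1e3*np.c_[c*d[:,0]+n*d[:,1],-n*d[:,0]+c*d[:,1],d[:,2]]
def res(p,cs): return np.concatenate([(proj(c,g2w(p,[m for m,_ in L]))-[q for _,q in L]).ravel() for c,L in cs])
def fit(cs): return least_squares(res,[.55,.05,-.21],args=(cs,),loss='soft_l1',x_scale=.01)
def tri(a,ua,b,ub):
    o1,d1=ray(a,[ua]);o2,d2=ray(b,[ub]);d1=d1[0];d2=d2[0]
    k=np.linalg.lstsq(np.c_[d1,-d2],o2-o1,rcond=None)[0]
    return (o1+k[0]*d1+o2+k[1]*d2)/2, np.linalg.norm(o1+k[0]*d1-o2-k[1]*d2)
E
python3 - <<'E'
from fit import *
for n,cs in (('top',[(t,top)]),('side',[(s,sid)]),('both',[(t,top),(s,sid)])):
    r=fit(cs); print(n,r.x.round(4),np.round(res(r.x,cs).reshape(-1,2),1).tolist())
p=r.x
for n,a,b in (('tabL',T(180,82),None),('fin',T(377,211),S(522,138)),('pr+',T(392,273),S(590,124)),('pr-',T(384,326),S(628,137))):
    if b: w,e=tri(t,a,s,b); print(n,w.round(4),e.round(4),w2g(p,w).round(1))
for n,u in (('top prong mid',T(383,300)),('fin',T(345,209))): print(n,[w2g(p,at_z(t,[u],z)).round(1).tolist() for z in (.03,.038,.042)])
st=arm.sense(); R=cv2.Rodrigues(st['tool_rot'])[0]
W=g2w(p,[(25,15,42)])[0]; print('target',W,'tool',R.T@(W-st['position'])); print('tooly in deg',np.degrees(np.arctan2(R[1,1],R[0,1])),'gauge y',np.degrees(p[2])+90)
E
```

```text
top [ 0.5531  0.0581 -0.2234] [[-0.9, -0.3], [1.2, -0.8], [-0.0, 0.9], [-0.2, 0.4], [-0.3, -0.6], [0.5, 0.3], [1.0, 0.1], [-1.0, 0.0]]
side [ 0.553   0.0632 -0.2265] [[-1.1, -1.2], [-0.2, -0.4], [0.9, 0.3], [0.4, -1.0], [-0.4, 1.0], [0.2, 0.6]]
both [ 0.5533  0.0599 -0.2226] [[-1.7, -0.3], [0.5, -0.9], [-0.7, 0.8], [-0.9, 0.3], [-1.1, -0.7], [-0.2, 0.2], [0.3, -0.0], [-1.7, -0.1], [-0.7, -2.0], [-0.1, -1.2], [0.8, -1.1], [0.7, -2.6], [-0.0, -0.2], [0.5, -0.6]]
fin [0.4946 0.0205 0.036 ] 0.0001 [[-48.6 -51.4  36. ]]
pr+ [0.4658 0.0149 0.047 ] 0.0053 [[-75.5 -63.2  47. ]]
pr- [0.4457 0.0188 0.0461] 0.0032 [[-95.9 -63.9  46.1]]
top prong mid [[[-83.4, -60.8, 30.0]], [[-83.8, -60.9, 38.0]], [[-84.0, -60.9, 42.0]]]
fin [[[-49.9, -38.2, 30.0]], [[-50.5, -38.5, 38.0]], [[-50.9, -38.6, 42.0]]]
target [0.58101689 0.06902355 0.042     ] tool [-0.54599923 -0.31365984  0.18882362]
tooly in deg 75.68761543642417 gauge y 77.24471807196883
```

Emit:
jog_arm:
  rows:
    - {"claw": -1,"dp": [-0.039,-0.0224,0],"twist": -1.5}
    - {"claw": -1,"dp": [-0.078,-0.0448,0],"twist": -1.5}
    - {"claw": -1,"dp": [-0.117,-0.067,0],"twist": -1.5}
    - {"claw": -1,"dp": [-0.156,-0.09,0],"twist": -1.5}
    - {"claw": -1,"dp": [-0.195,-0.112,0],"twist": -1.5}
  grip_force: 20

```text
time_s: 0.65
position: [0.2918, 0.3505, 0.231]
tool_rot: [-0.35, -3.122, 0.0]
force: [0.5, -0.1, 0.2]
grip_width: 0.0125
gripper_force: 0.0
```

Emit:
jog_arm:
  rows:
    - {"claw": -1,"dp": [-0.039,-0.0214,0],"twist": 0}
    - {"claw": -1,"dp": [-0.078,-0.0428,0],"twist": 0}
    - {"claw": -1,"dp": [-0.117,-0.064,0],"twist": 0}
    - {"claw": -1,"dp": [-0.156,-0.086,0],"twist": 0}
    - {"claw": -1,"dp": [-0.195,-0.107,0],"twist": 0}

```text
time_s: 1.15
position: [0.4584, 0.2028, 0.231]
tool_rot: [-0.351, -3.122, -0.0]
force: [0.3, 0.8, 1.5]
grip_width: 0.0
gripper_force: 0.0
```

Run:
```python
from fit import *
p=[.5533,.0599,-.2226]; st=arm.sense(); R=cv2.Rodrigues(st['tool_rot'])[0]
print(st['time_s'],st['position'],st['grip_width'],w2g(p,st['position']),'tool',R.T@(g2w(p,[(25,15,42)])[0]-st['position']),np.degrees(np.arctan2(R[1,1],R[0,1])))
```

```text
1.15 [0.45843775 0.20281702 0.23102599] 1.005796304309199e-05 [[-124.07293582  118.44841445  231.02599078]] tool [-0.14927656 -0.10325189  0.18897274] 77.16768545682797
```

Emit:
jog_arm:
  rows:
    - {"claw": -1,"dp": [-0.037,-0.026,0],"twist": 0}
    - {"claw": -1,"dp": [-0.075,-0.052,0],"twist": 0}
    - {"claw": -1,"dp": [-0.112,-0.078,0],"twist": 0}
    - {"claw": -1,"dp": [-0.149,-0.103,0],"twist": 0}
    - {"claw": -1,"dp": [-0.149,-0.103,0],"twist": 0}

```text
time_s: 1.65
position: [0.5825, 0.0664, 0.2288]
tool_rot: [-0.36, -3.12, 0.003]
force: [-0.2, 0.6, -0.2]
grip_width: -0.0003
gripper_force: 0.0
```

Run:
```python
from fit import *
p=[.5533,.0599,-.2226]
c=grab('wrist'); pickle.dump(c,open('w1.pkl','wb')); st=c['s']
print(st['position'],w2g(p,st['position']))
im=cv2.resize(c['img'],None,fx=1.5625,fy=1.5625)
for M in [(-16,37,78),(-16,-7,78),(-24,37,78),(-24,-7,78),(-85,-51,38),(-50,-51,42),(-170,-80,12),(-170,60,12)]:
    u=(proj(c,g2w(p,[M]))[0]+.5)*1.5625-.5; print(M,u.round(0)); 
    if np.all(np.abs(u)<2000): cv2.circle(im,tuple(int(v) for v in u),3,(0,0,255),1)
cv2.imwrite('pics/w1.png',im)
```

```text
[0.58252237 0.06635049 0.22877474] [[ 27.07731232  12.74264396 228.77474088]]
(-16, 37, 78) [435. 214.]
(-16, -7, 78) [371. 214.]
(-24, 37, 78) [435. 202.]
(-24, -7, 78) [371. 202.]
(-85, -51, 38) [314. 117.]
(-50, -51, 42) [316. 165.]
(-170, -80, 12) [278.   5.]
(-170, 60, 12) [460.   3.]
```

View pics/w1.png

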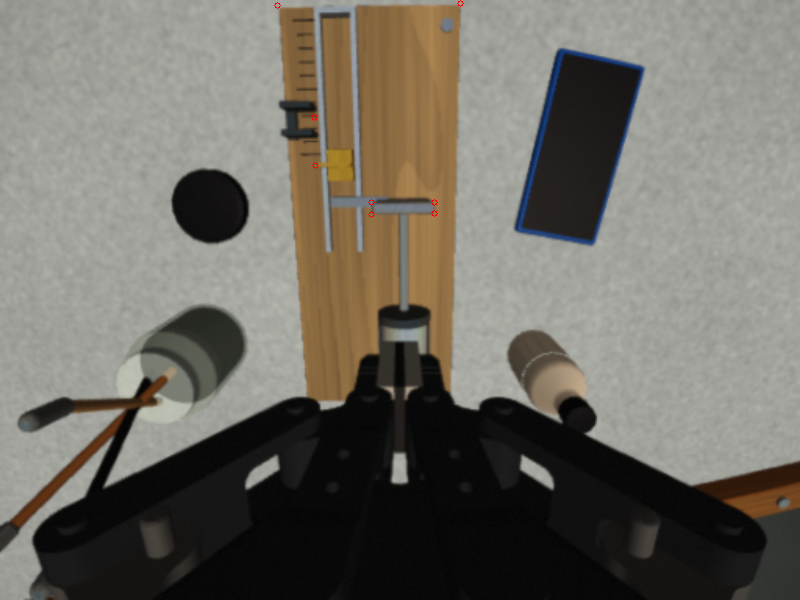

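Wrist view: the projected model (red dots) lies on the tab, fin and board corners. The index gap is centred at about (300,118), which puts it near gauge x −84, so the slide has to go out about 46 mm. Now I'll descend behind the tab.

Emit:
jog_arm:
  rows:
    - {"claw": -1,"dp": [0,0.001,0.035],"twist": 0}
    - {"claw": -1,"dp": [0,0.001,0.07],"twist": 0}
    - {"claw": -1,"dp": [0,0.001,0.105],"twist": 0}
    - {"claw": -1,"dp": [0,0.001,0.14],"twist": 0}
    - {"claw": -1,"dp": [0,0.001,0.15],"twist": 0}

```text
time_s: 2.2
position: [0.5756, 0.0731, 0.0764]
tool_rot: [-0.347, -3.113, 0.001]
force: [-1.1, 0.4, -0.3]
grip_width: -0.0003
gripper_force: 0.0
```

Emit:
jog_arm:
  rows:
    - {"claw": -1,"dp": [0,0,0.01],"twist": 0}
    - {"claw": -1,"dp": [0,0,0.02],"twist": 0}
    - {"claw": -1,"dp": [0,0,0.03],"twist": 0}
    - {"claw": -1,"dp": [0,0,0.038],"twist": 0}
    - {"claw": -1,"dp": [0,0,0.038],"twist": 0}

```text
time_s: 2.7
position: [0.5796, 0.0719, 0.0424]
tool_rot: [-0.35, -3.12, 0.0]
force: [-0.3, -0.2, -0.3]
grip_width: -0.0
gripper_force: 0.0
```

Run:
```python
from fit import *
p=[.5533,.0599,-.2226]; st=arm.sense(); R=cv2.Rodrigues(st['tool_rot'])[0]
print(st['time_s'],w2g(p,st['position']),st['force'],np.degrees(np.arctan2(R[1,1],R[0,1])))
```

```text
2.7 [[22.97341678 17.46093884 42.41195737]] [-0.32968837 -0.1821762  -0.27513349] 77.18578625013306
```

Emit:
jog_arm:
  rows:
    - {"claw": -1,"dp": [0.005,-0.001,0],"twist": 0}
    - {"claw": -1,"dp": [0.01,-0.002,0],"twist": 0}
    - {"claw": -1,"dp": [0.014,-0.002,0],"twist": 0}
    - {"claw": -1,"dp": [0.017,-0.002,0],"twist": 0}
    - {"claw": -1,"dp": [0.018,-0.002,0],"twist": 0}

```text
time_s: 3.2
position: [0.5618, 0.0741, 0.0436]
tool_rot: [0.35, 3.122, 0.0]
force: [0.4, 0.3, 0.5]
grip_width: -0.0001
gripper_force: 0.0
```

Emit:
jog_arm:
  rows:
    - {"claw": -1,"dp": [0.002,0,0],"twist": 0}
    - {"claw": -1,"dp": [0.004,0,0],"twist": 0}
    - {"claw": -1,"dp": [0.006,0,0],"twist": 0}
    - {"claw": -1,"dp": [0.008,0,0],"twist": 0}
    - {"claw": -1,"dp": [0.01,0,0],"twist": 0}

```text
time_s: 3.7
position: [0.5527, 0.0761, 0.0433]
tool_rot: [0.35, 3.121, -0.0]
force: [3.2, 0.7, -2.0]
grip_width: -0.0003
gripper_force: 1.2
```

Emit:
jog_arm:
  rows:
    - {"claw": -1,"dp": [0.002,0,0],"twist": 0}
    - {"claw": -1,"dp": [0.004,0,0],"twist": 0}
    - {"claw": -1,"dp": [0.006,0,0],"twist": 0}
    - {"claw": -1,"dp": [0.008,0,0],"twist": 0}
    - {"claw": -1,"dp": [0.01,0,0],"twist": 0}

```text
time_s: 4.2
position: [0.5428, 0.0783, 0.0434]
tool_rot: [0.351, 3.121, -0.0]
force: [3.8, -0.5, -2.0]
grip_width: 0.0001
gripper_force: 1.6
```

Emit:
jog_arm:
  rows:
    - {"claw": -1,"dp": [0.003,0,0],"twist": 0}
    - {"claw": -1,"dp": [0.007,0,0],"twist": 0}
    - {"claw": -1,"dp": [0.011,0,0],"twist": 0}
    - {"claw": -1,"dp": [0.015,0,0],"twist": 0}
    - {"claw": -1,"dp": [0.018,0,0],"twist": 0}

```text
time_s: 4.7
position: [0.5249, 0.0823, 0.0434]
tool_rot: [0.35, 3.121, -0.0]
force: [4.3, -2.4, -3.7]
grip_width: -0.0
gripper_force: 2.3
```

Emit:
jog_arm:
  rows:
    - {"claw": -1,"dp": [0.003,0,0],"twist": 0}
    - {"claw": -1,"dp": [0.006,0,0],"twist": 0}
    - {"claw": -1,"dp": [0.009,0,0],"twist": 0}
    - {"claw": -1,"dp": [0.011,0,0],"twist": 0}
    - {"claw": -1,"dp": [0.012,0,0],"twist": 0}

```text
time_s: 5.2
position: [0.5134, 0.0849, 0.0434]
tool_rot: [0.351, 3.121, -0.0]
force: [5.0, -1.8, -3.8]
grip_width: 0.0001
gripper_force: 2.6
```

```bash
cat > look.py <<'E'
from fit import *
import sys
p=[.5533,.0599,-.2226]; k=sys.argv[1]; st=arm.sense()
print(st['time_s'],w2g(p,st['position']).round(1),st['force'].round(1))
c=grab('side'); b=grab('wrist'); pickle.dump((c,b),open(k+'.pkl','wb'))
a=cv2.resize(c['img'][185:265,240:345],None,fx=5.5,fy=5.5,interpolation=cv2.INTER_CUBIC)
print('side proj idx',[proj(c,g2w(p,[(x,-56,38)]))[0].round(1).tolist() for x in(-84,)])
P=proj(b,g2w(p,[(-84,-50,38)]))[0]; print(P)
u,v=P.astype(int); u=max(u,40); v=max(v,40); w=b['img'][v-40:v+55,u-40:u+55]
w=cv2.resize(w,(440,440),interpolation=cv2.INTER_CUBIC); print('wcrop origin',u-40,v-40)
im=np.zeros((440,800,3),np.uint8); im[:,360:]=w; a=a[:,:]; a=cv2.resize(a,(360,int(360*a.shape[0]/a.shape[1]))); im[:a.shape[0],:360]=a
cv2.imwrite(f'pics/{k}.png',im)
E
python3 look.py l1
```

```text
5.2 [[-44.4  15.6  43.4]] [ 5.  -1.8 -3.8]
side proj idx [[307.8, 214.9]]
[140.42048858 167.43270488]
wcrop origin 100 127
```

View pics/l1.png

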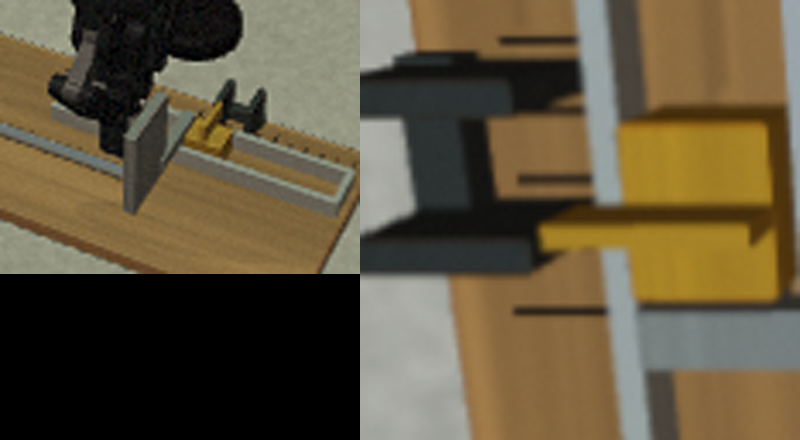

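In the wrist crop the brass fin's top is at about (565,236). The prong tops are centred at v≈95 and v≈253, so the gap middle is at about (510,174). The fin still has to go several mm further.

Run:
```python
from fit import *
p=[.5533,.0599,-.2226]; c,b=pickle.load(open('l1.pkl','rb'))
k=440/95; q=lambda u,v:((u-360+.5)/k-.5+100,(v+.5)/k-.5+127)
f=lambda n,u,z:print(n,w2g(p,at_z(b,[q(*u)],z)).round(1))
for z in(.036,.038): f('pr+',(505,254),z);f('pr-',(495,94),z)
for z in(.040,.042): f('fin',(570,236),z)
f('line',(560,311),.012);f('line',(555,180),.012);f('line',(540,41),.012)
# block top front/rear edges (z 30): 
f('blk rear',(700,301),.030);f('blk front',(700,122),.030);f('foot/arm front',(720,316),.034)
```

```text
pr+ [[-75.2 -57.5  36. ]]
pr- [[-95.4 -56.2  36. ]]
pr+ [[-75.8 -56.6  38. ]]
pr- [[-95.7 -55.3  38. ]]
fin [[-78.6 -47.2  40. ]]
fin [[-79.1 -46.3  42. ]]
line [[-60.1 -62.1  12. ]]
line [[-79.9 -60.5  12. ]]
line [[-99.7 -60.4  12. ]]
blk rear [[-67.2 -35.1  30. ]]
blk front [[-91.  -33.1  30. ]]
foot/arm front [[-66.4 -31.4  34. ]]
```

Emit:
jog_arm:
  rows:
    - {"claw": -1,"dp": [0.002,0,0],"twist": 0}
    - {"claw": -1,"dp": [0.004,0,0],"twist": 0}
    - {"claw": -1,"dp": [0.0055,0,0],"twist": 0}
    - {"claw": -1,"dp": [0.0063,0,0],"twist": 0}
    - {"claw": -1,"dp": [0.0065,0,0],"twist": 0}

```text
time_s: 5.8
position: [0.5074, 0.0863, 0.0434]
tool_rot: [0.351, 3.121, -0.001]
force: [5.3, -2.4, -3.2]
grip_width: -0.0001
gripper_force: 2.8
```

```bash
python3 look.py l2
```

```text
5.8 [[-50.6  15.6  43.4]] [ 5.3 -2.4 -3.2]
side proj idx [[307.8, 214.9]]
[141.66039611 177.81686657]
wcrop origin 101 137
```

View pics/l2.png

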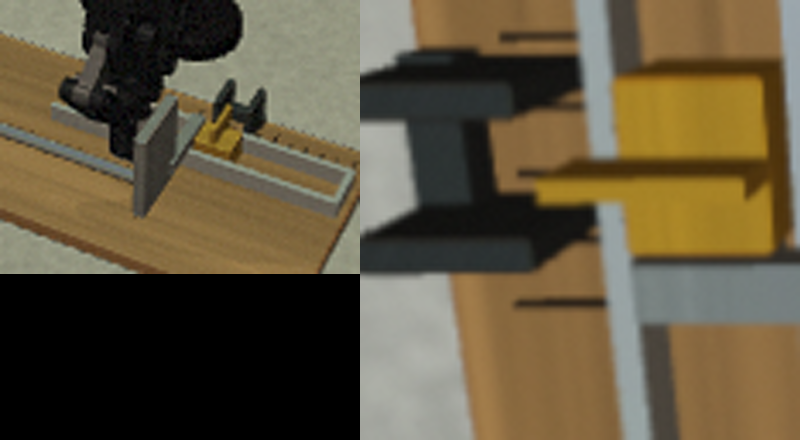

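The fin top is now at crop (570,190) and the prong tops are at v≈93 and v≈253. I'll check the offset numerically.

Run:
```python
from fit import *
p=[.5533,.0599,-.2226]; c,b=pickle.load(open('l2.pkl','rb'))
k=440/95; q=lambda u,v:((u-360+.5)/k-.5+101,(v+.5)/k-.5+137)
f=lambda n,u,z:print(n,w2g(p,at_z(b,[q(*u)],z)).round(1))
f('pr+',(505,253),.038);f('pr-',(495,94),.038);f('fin',(570,190),.042);f('blk rear',(700,256),.030);f('blk front',(700,74),.030)
```

```text
pr+ [[-75.9 -56.7  38. ]]
pr- [[-96.2 -55.4  38. ]]
fin [[-85.1 -45.8  42. ]]
blk rear [[-73.1 -34.5  30. ]]
blk front [[-97.3 -32.5  30. ]]
```

Pointer is within 1 mm of the middle. Now I'll ease the slide back.

Emit:
jog_arm:
  rows:
    - {"claw": -1,"dp": [-0.002,0,0],"twist": 0}
    - {"claw": -1,"dp": [-0.006,0,0],"twist": 0}
    - {"claw": -1,"dp": [-0.011,0,0],"twist": 0}
    - {"claw": -1,"dp": [-0.016,0,0],"twist": 0}
    - {"claw": -1,"dp": [-0.021,0,0],"twist": 0}

```text
time_s: 6.4
position: [0.5278, 0.0817, 0.0434]
tool_rot: [-0.351, -3.122, -0.0]
force: [2.7, -2.9, 0.0]
grip_width: -0.0002
gripper_force: 1.5
```

Emit:
jog_arm:
  rows:
    - {"claw": -1,"dp": [-0.005,0,0],"twist": 0}
    - {"claw": -1,"dp": [-0.01,0,0],"twist": 0}
    - {"claw": -1,"dp": [-0.014,0,0],"twist": 0}
    - {"claw": -1,"dp": [-0.017,0,0],"twist": 0}
    - {"claw": -1,"dp": [-0.02,0,0],"twist": 0}

```text
time_s: 6.9
position: [0.5471, 0.0774, 0.0434]
tool_rot: [-0.35, -3.122, -0.0]
force: [2.7, -1.6, 0.2]
grip_width: -0.0001
gripper_force: 1.0
```

Emit:
jog_arm:
  rows:
    - {"claw": -1,"dp": [-0.002,0,0],"twist": 0}
    - {"claw": -1,"dp": [-0.004,0,0],"twist": 0}
    - {"claw": -1,"dp": [-0.006,0,0],"twist": 0}
    - {"claw": -1,"dp": [-0.008,0,0],"twist": 0}
    - {"claw": -1,"dp": [-0.01,0,0],"twist": 0}

```text
time_s: 7.4
position: [0.5559, 0.0756, 0.0428]
tool_rot: [-0.35, -3.12, -0.001]
force: [0.4, 0.7, 0.5]
grip_width: 0.0003
gripper_force: 0.0
```

Emit:
jog_arm:
  rows:
    - {"claw": -1,"dp": [-0.004,0,0],"twist": 0}
    - {"claw": -1,"dp": [-0.008,0,0],"twist": 0}
    - {"claw": -1,"dp": [-0.012,0,0],"twist": 0}
    - {"claw": -1,"dp": [-0.016,0,0],"twist": 0}
    - {"claw": -1,"dp": [-0.018,0,0],"twist": 0}

```text
time_s: 7.9
position: [0.5748, 0.071, 0.0433]
tool_rot: [0.351, 3.122, 0.0]
force: [0.2, 0.0, 0.1]
grip_width: -0.0001
gripper_force: 0.0
```

```bash
python3 look.py l3
```

```text
7.9 [[18.5 15.6 43.3]] [0.2 0.  0.1]
side proj idx [[307.8, 214.9]]
[127.1492259   46.00204774]
wcrop origin 87 6
```

View pics/l3.png

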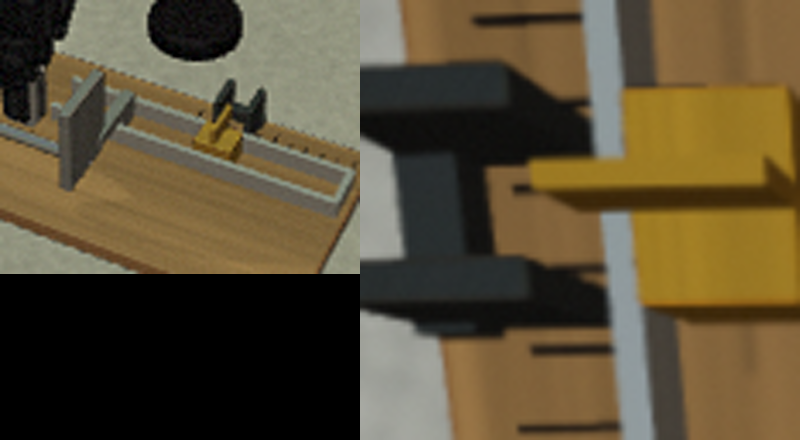

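The slide looks home. In the wrist crop the marker is between the prongs, with the fin at (575,172) and the prong tops at v≈85 and v≈280. I'll lift clear and check.

Emit:
jog_arm:
  rows:
    - {"claw": -1,"dp": [0,0,-0.015],"twist": 0}
    - {"claw": -1,"dp": [0,0,-0.04],"twist": 0}
    - {"claw": -1,"dp": [0,0,-0.075],"twist": 0}
    - {"claw": -1,"dp": [0,0,-0.11],"twist": 0}
    - {"claw": -1,"dp": [0,0,-0.14],"twist": 0}

```text
time_s: 8.5
position: [0.5746, 0.0712, 0.1868]
tool_rot: [0.35, 3.119, 0.001]
force: [0.0, -0.2, 0.6]
grip_width: -0.0
gripper_force: 0.0
```

Emit:
jog_arm:
  rows:
    - {"claw": -1,"dp": [0,0,-0.02],"twist": 0}
    - {"claw": -1,"dp": [0,0,-0.04],"twist": 0}
    - {"claw": -1,"dp": [0,0,-0.045],"twist": 0}
    - {"claw": -1,"dp": [0,0,-0.045],"twist": 0}
    - {"claw": -1,"dp": [0,0,-0.045],"twist": 0}

```text
time_s: 9.0
position: [0.5739, 0.0712, 0.2275]
tool_rot: [-0.35, -3.121, 0.0]
force: [-0.2, 0.8, -0.3]
grip_width: -0.0001
gripper_force: 0.0
```

Run:
```python
from fit import *
p=[.5533,.0599,-.2226]; c,b=pickle.load(open('l3.pkl','rb'))
k=440/95; q=lambda u,v:((u-360+.5)/k-.5+87,(v+.5)/k-.5+6)
f=lambda n,u,z:print(n,w2g(p,at_z(b,[q(*u)],z)).round(1))
f('pr+',(505,280),.038);f('pr-',(495,85),.038);f('fin',(575,172),.042)
b=grab('wrist'); print(arm.sense()['position'],arm.sense()['force'])
im=cv2.resize(b['img'][0:200,150:320],None,fx=3,fy=3,interpolation=cv2.INTER_CUBIC)
for M in [(-16,37,78),(-16,-7,78),(-86,-50.5,42)]:
    u=(proj(b,g2w(p,[M]))[0]-[150,0]+.5)*3-.5; print(u); cv2.circle(im,tuple(int(v) for v in u),3,(0,0,255),1)
cv2.imwrite('pics/fin.png',im)
```

```text
pr+ [[-74.5 -56.   38. ]]
pr- [[-94.4 -54.7  38. ]]
fin [[-84.5 -45.1  42. ]]
[0.57362042 0.07116296 0.22692215] [ 0.93587509 -0.19891886 -0.18111602]
[376.82157161 437.88798698]
[256.08181898 437.97083767]
[147.16727163 245.79512391]
```

View pics/fin.png

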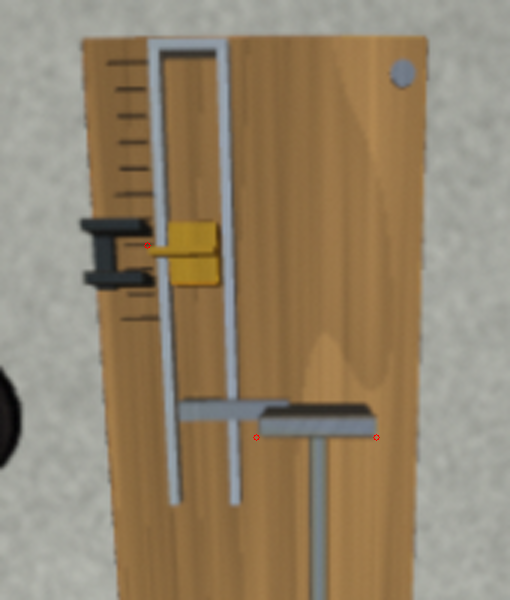

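The slide is home, with the tab's rear edge on its home projection. The fin at (160,251) is midway between the prongs at v≈227 and v≈278.

```bash
python3 -c "
from plant import arm
print(arm.hand_in())"
```

```text
the job is handed in; nothing more can be done
None
```

The job is handed in at about 9 s of the allowed 40 s: by my last images, the marker's pointer sits within about 1 mm of the middle of the index gap, the slide is back home, and the arm is clear of the gauge. The hand-in gave no verdict.

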